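# Eject a used pipette tip into the waste dish

### The arm

A 6-joint arm with a two-finger parallel gripper is mounted at the origin on the work surface. World frame = base frame: x ahead of the robot, y to its left, z up, the work surface at z = 0. Lengths are in m, angles in degrees, forces in N, time in s.
With the tool pointing down it reaches from about 0.35 to 0.925 m from the base axis. Payload 6.4 kg.
Tool frame: the origin (TCP) lies midway between the tips of the shut fingers; the grasp point (between the pads) lies 19 mm behind it; z points along the fingers, y is the line along which they close (so a half turn about z gives the same grasp; the last joint's range is limited). The gripper opens to 85 mm and grips with 20 to 120 N. Pads are 22 mm wide; open, the fingers measure 114 mm over their backs; the gripper's body (76 mm by 85 mm) begins 54 mm behind the grasp point. The pads swing forward as they close: fully open they stand 13 mm farther back than shut.
Start: joints at [54.139, 14.043, 89.255, -0, 76.702, -9.975], TCP at [0.284, 0.585, 0.199] pointing down, gripper open.
Joint ranges: [-179.41, 179.41], [-58.25, 129.5], [7.25, 145.43], [-54.29, 234.29], [11.92, 165.04], [-157.13, 157.13]. Speed limits (degrees/s): [147.25, 147.25, 180, 180, 180, 180].

### API

Orientations are given as a 3x3 rotation matrix whose columns are the frame's x, y, z axes.
In Python, from station import state, grab_frame, sign_off gives the robot as it stands.
- The arm moves only by the tool move_arm, never from a script. Its argument "rows" is a list of rows, each a list of 2 entries, a list of its own where there are three numbers: the shift along the tool's x, y, z scaled (see below), then the turn, a rotation vector about the tool's x, y, z scaled (see below). In form: [[[tx, ty, tz], [rx, ry, rz]], ...]. A call has exactly 5 rows; each row is the pose to reach, as a shift and turn from the pose commanded when the call began, along the tool's axes at that moment, turning the shorter way round; what a row does not reach only later rows make up. The controller multiplies each number of a shift by 25 cm and each number of a turn by pi rad. A row lasts 1/8 s, in which the tool goes at most 62.5 mm and 10.7 degrees, less where a joint would pass 70% of its speed; a pose out of reach is approached as far as the arm can. A call with a number of a shift or a turn outside -1 to 1 is refused whole. A call with a gripper value outside its range is refused whole. "grip" is the closure, from -1 (fully open) to 1 (shut), so that 0 is half open, set as the call begins (left out, the last holds). The fingers move at their own pace and stop on an object; "newtons" is the grip in N (left out, the last holds). Time passes only in rows, so rows that repeat a pose let the fingers close, or fill a call up. It gives the time, the measured TCP pose, the force, the opening and the grip force at its end, in the units of the state.
- state(): the state, without advancing time (a new reading comes with each control period).
- grab_frame(name): name is "scene" or "top" or "wrist"; returns a dict with "color" (420x560x3 uint8, blue, green, red), "fx", "fy", "cx", "cy" (pixels), "dist_coeffs" ([k1, k2, p1, p2, k3] as OpenCV has them; the pictures are not rectified), "view" (4x4, takes a point from world to camera coordinates). Camera axes: x right, y up, looking along -z (the intrinsics and any distortion apply to the point x, -y, -z); pixel columns grow to the right and rows downward; lengths in m; the calibration is good to about 2 mm. A picture is of the moment at which its call begins. There is no depth.
- sign_off(): hands the job in; it is judged then, once.
The state is a dict: "t": time; "joint_positions": joint angles; "joint_vel": joint speeds; "tau": joint torques, N m; "eef_pos": TCP position; "eef_rot": TCP orientation; "wrist_force": force on the tool from outside, world axes, zero at the start; "ft_torque": the same for the moment, N m; "finger_gap": finger opening in m; "grip_force": force on a finger pad.
Only numpy, scipy, OpenCV 4.12 (cv2) and the standard library are available. Lean on these libraries where they do the work, as an engineer would, in place of code of your own. Each camera call takes 0.05 s, during which the arm holds its last target. There are 200 camera calls.

### The job

The one-button pipette in the rod clamp still carries a used tip. Slide the steel waste dish under it, press the pipette's button down through the soft first stop to the firm second stop so that the tip is ejected into the dish, without forcing it, then let the button come back up slowly under your finger rather than snap. Do not touch the tip, and leave the vial rack and the bottles where they are.

Things in the scene. Friction and masses are not known exactly. Their poses are not given: they have to be found in the camera images.
- stand: Pipette held upright in a rod stand, one unit screwed to the bench; place and yaw differ each time. Origin: on the bench straight below the pipette's axis; +x points from the pipette to the rod. Grey handle 33 mm across, 182 to 280 mm high; a finger rest juts 37 mm to +x at 274 mm; black volume ring up to 287 mm, then stem and button. Below: ejector sleeve 16 mm across, then the tip.
- rod_foot (a point): Foot of the stand's steel rod, at bench level, 170 mm behind the pipette's axis. Rod 12 mm across and 300 mm high on a round foot 52 mm across; at 222 mm height a clamp arm 10 mm thick runs to the jaws on the pipette (46 mm over the jaws).
- button_top (a point): Centre of the top of the white push button, a flat disc 23 mm across, 8 mm thick, 321 mm above the bench when up; it goes straight down. Resistance: 1 to 3 N as far as the first stop, there it jumps by about 5 N; then 6 to 12 N (most as the tip breaks loose) up to the second stop, a firm rubber one (6 N more per mm). More than 20 N on the button or any part of the stand damages it.
- button (a joint): How far the button is pressed, in m: 0 up. The first stop comes after 5 to 17 mm, by the volume set, which cannot be seen. From there the button drives the ejector sleeve about 5 mm further to the second stop; the tip comes off at the end of that. The button springs back up when let go; a rise faster than 0.15 m/s counts as snapping.
- tip: Used pipette tip of white plastic, a loose slender cone 80 mm long, 16 mm across at its top collar and 3 mm at its point, about 10 g, held on the pipette's nozzle by a spring collar. Origin at its point, +z along its axis to the wide end. At the start it hangs upright with its point 62 mm above the bench. Contaminated: never to be touched by the robot.
- tip_mid (a point): Middle of the tip, on its axis 45 mm from the point.
- dish: Open stainless steel waste dish, loose, 200 mm long (x), 120 mm wide (y), 50 mm high, walls and floor 3 mm, about 0.25 kg. Origin: centre of the underside. A rolled rim 9 mm thick and 7 mm high runs round the top; from above, a finger inside and one outside can pinch it.
- dish_rim (a point): Middle of the rim of the dish's end at its own -x (the end nearer the robot), on top of the rim: 101.5 mm from the dish's centre, 50 mm above its underside.
- rack: White plastic vial rack with blue-capped vials, 75 by 135 mm, 58 mm high, loose; bystander. Origin: centre of the underside.
- bottle_a: Small glass laboratory bottle with blue cap, 56 mm across, 110 mm high, loose; bystander, at the far left (+y). Origin: centre of the underside.
- bottle_b: The same bottle, at the far right (-y); bystander. Origin: centre of the underside.
There are look-alikes about, which are no part of the job. What is shaped like the dish but green or purple is not meant.

How it is judged:
By the outcome, as a careful person would: the job done as asked, in the order asked, and still so for the second after the job is handed in, with the robot touching nothing.
It also fails if it takes over 64 s, if anything falls off the work surface, if the arm or the gripper's body presses on something with over 40 N, if the wrist force passes 120 N, or if a joint passes its speed limit or range.

## Working session

There is one attempt and no reset: what is moved stays moved. The work goes in short steps, Python scripts to look and compute and a tool call to move; the robot and the scene stay as the last step left them, time stands still between calls to the robot, and variables do not carry over. Pictures are saved under pics/ and viewed, at most 10 in all, crops included, and the job is handed in when it is done.

Besides the shell and the picture viewer there is one more tool, called after "Emit:" by a JSON object that holds its "fn" and its "kwargs". move_arm: Moves the arm, as the interface text tells. Its arguments: {"type":"object","properties":{"rows":{"type":"array"},"grip":{"type":"number"},"newtons":{"type":"number"}},"required":["rows"]}

```bash
mkdir -p pics; ls
python3 - <<'E'
from station import state, grab_frame
import cv2,numpy as np,pickle
print(state())
for n in ("scene","top"):
    f=grab_frame(n); cv2.imwrite(f"pics/{n}0.png",f["color"]); pickle.dump(f,open(f"{n}0.pkl","wb"))
    print(n,f["fx"],f["fy"],f["cx"],f["cy"],f["dist_coeffs"],np.round(f["view"],3).tolist())
E
```

```text
pics
{'t': 0.0, 'joint_positions': array([ 5.41374321e+01,  1.40834467e+01,  8.93255636e+01,  3.47678773e-04,
        7.67022014e+01, -9.97428121e+00]), 'joint_vel': array([ 0.12897492,  0.01266017,  0.05327362,  0.01847926,  0.03898281,
       -0.03312775]), 'tau': array([-3.22420628e-04, -4.29506063e+01, -3.26129973e+01, -1.84281353e-04,
        5.36346197e-03, -2.42165243e-05]), 'eef_pos': array([0.28341335, 0.58426374, 0.19748177]), 'eef_rot': array([[-8.99646251e-01,  4.36618047e-01, -1.14191294e-03],
       [ 4.36619406e-01,  8.99644947e-01, -1.56958232e-03],
       [ 3.42008242e-04, -1.91065020e-03, -9.99998116e-01]]), 'wrist_force': array([ 0.2806619 ,  0.28232532, -0.28404665]), 'ft_torque': array([-0.01857599, -0.01724908,  0.05543635]), 'grip_force': 0.0, 'finger_gap': 0.08556889159543794}
scene 520.617495697339 520.617495697339 286.2391119369711 210.6113233524277 [-0.04995035  0.          0.          0.          0.        ] [[0.733, 0.68, 0.021, -0.329], [-0.467, 0.48, 0.743, 0.146], [0.495, -0.554, 0.669, -1.997], [0.0, 0.0, 0.0, 1.0]]
top 462.1732439107465 462.1732439107465 283.59431920946935 207.50045621963466 [0.0276634 0.        0.        0.        0.       ] [[-0.026, -1.0, -0.003, -0.104], [0.986, -0.026, 0.163, -0.571], [-0.163, 0.001, 0.987, -1.693], [0.0, 0.0, 0.0, 1.0]]
```

View pics/scene0.png

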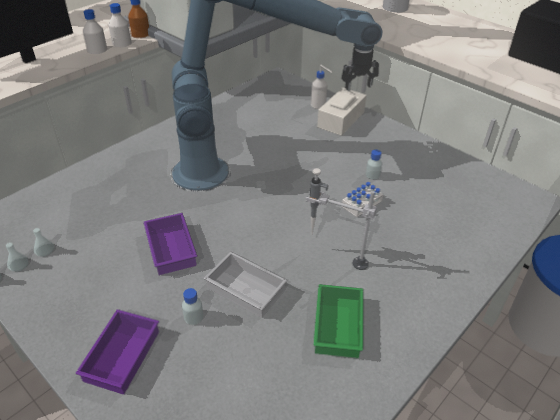

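View pics/top0.png

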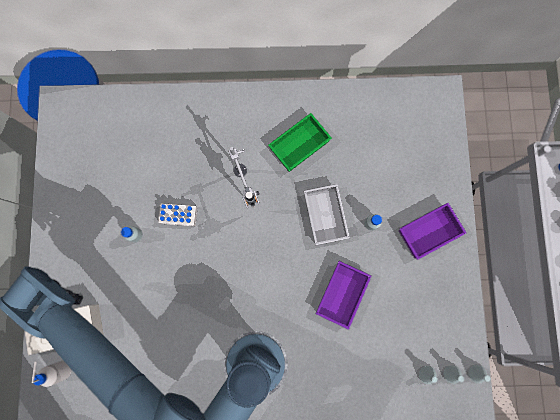

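The scene shows the steel dish at about (246,283), the pipette button at (316,172), its tip near (314,230) and the rod foot at (361,263). In the top view the dish is at (326,215), the button near (251,195) and the rod foot at (239,170). I'll enlarge the crops to pick points.

```bash
cat > h.py <<'E'
import cv2,numpy as np,pickle
from station import state, grab_frame
def ray(f,px):
    K=np.array([[f["fx"],0,f["cx"]],[0,f["fy"],f["cy"]],[0,0,1]])
    n=cv2.undistortPoints(np.array([[px]],float),K,np.array(f["dist_coeffs"]))[0,0]
    R=f["view"][:3,:3];t=f["view"][:3,3]
    return -R.T@t, R.T@np.array([n[0],-n[1],-1.])
def onz(f,px,z):
    o,d=ray(f,px); return o+d*(z-o[2])/d[2]
def two(f,p,g,q):
    o,d=ray(f,p);a,b=ray(g,q)
    s=np.linalg.lstsq(np.c_[d,-b],a-o,rcond=None)[0]
    P,Q=o+d*s[0],a+b*s[1]; return (P+Q)/2,np.linalg.norm(P-Q)
def proj(f,P):
    K=np.array([[f["fx"],0,f["cx"]],[0,f["fy"],f["cy"]],[0,0,1]])
    c=f["view"][:3,:3]@np.array(P)+f["view"][:3,3]
    return cv2.projectPoints(np.array([[c[0],-c[1],-c[2]]]),np.zeros(3),np.zeros(3),K,np.array(f["dist_coeffs"]))[0][0,0]
E
python3 - <<'E'
from h import *
t=pickle.load(open("top0.pkl","rb"))["color"];s=pickle.load(open("scene0.pkl","rb"))["color"]
a=cv2.resize(t[140:260,220:360],None,fx=5.6,fy=5,interpolation=cv2.INTER_CUBIC)
a=cv2.resize(t[145:255,225:365],None,fx=5,fy=5,interpolation=cv2.INTER_CUBIC)
cv2.imwrite("pics/c1.png",a)
b=cv2.resize(s[160:320,200:390],None,fx=3.7,fy=3.7,interpolation=cv2.INTER_CUBIC);cv2.imwrite("pics/c2.png",b)
E
```

```text
(no output)
```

View pics/c1.png

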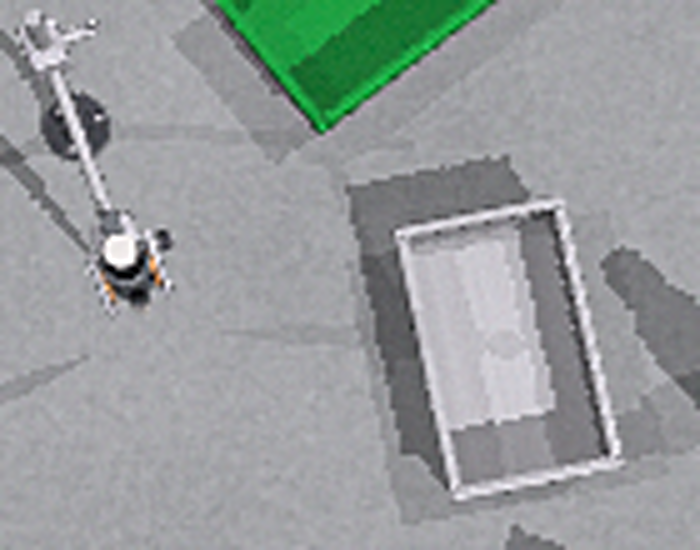

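View pics/c2.png

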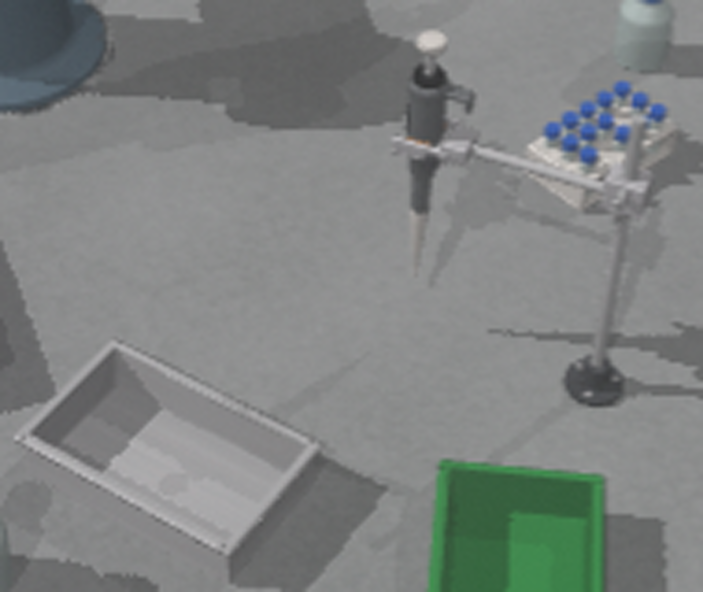

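The top crop shows the dish's outer rim corners at crop pixels (396,232), (563,201), (620,463) and (456,498), the button at (122,250) and the foot at (75,127). In the scene crop the button top is at (431,41), the tip point at (417,277) and the foot at (595,383).

Run:
```python
from h import *
np.set_printoptions(precision=4,suppress=True)
T=pickle.load(open("top0.pkl","rb"));S=pickle.load(open("scene0.pkl","rb"))
t=lambda x,y:((x+.5)/5-.5+225,(y+.5)/5-.5+145)
s=lambda x,y:((x+.5)/3.7-.5+200,(y+.5)/3.7-.5+160)
C=np.array([onz(T,t(*p),.05) for p in [(396,232),(563,201),(620,463),(456,498)]]);print(C)
print("sides",[np.linalg.norm(C[i]-C[i-1]) for i in range(4)],"c",C.mean(0))
C2=np.array([onz(S,s(*p),.05) for p in [(318,447),(230,551),(17,436),(116,341)]]);print("scene c",C2,C2.mean(0))
for D in(C,C2):
  d=(D[0]+D[1]-D[2]-D[3]);print("yaw",np.degrees(np.arctan2(d[1],d[0])))
print("button",onz(T,t(122,249),.321),onz(S,s(431,41),.321),two(T,t(122,249),S,s(431,41)))
# colour-mask button
for n,f,(x0,y0,x1,y1) in(("T",T,(238,185,262,208)),("S",S,(306,162,328,178))):
  c=f["color"][y0:y1,x0:x1].astype(int);m=((c.min(2)>195)).astype(np.uint8)
  k,l,st,ce=cv2.connectedComponentsWithStats(m);i=1+st[1:,4].argmax();print(n,st[i],ce[i]+[x0,y0],onz(f,ce[i]+[x0,y0],.319))
print("tip pt",onz(S,s(417,278),.062),"foot",onz(S,s(595,383),0.01),onz(T,t(75,127),.01))
print("rack",onz(T,(177,213),.058),"bA",onz(T,(127,232),.11),"bB",onz(T,(376,221),.11))
```

```text
[[ 0.6289 -0.1975  0.05  ]
 [ 0.6494 -0.3246  0.05  ]
 [ 0.4496 -0.3579  0.05  ]
 [ 0.4268 -0.2352  0.05  ]]
sides [np.float64(0.2055860974616691), np.float64(0.1287303440491371), np.float64(0.20253140676849501), np.float64(0.12475091335118993)] c [ 0.5386 -0.2788  0.05  ]
scene c [[ 0.6302 -0.1995  0.05  ]
 [ 0.6522 -0.3214  0.05  ]
 [ 0.4486 -0.3589  0.05  ]
 [ 0.4284 -0.2326  0.05  ]] [ 0.5399 -0.2781  0.05  ]
yaw 10.022357840692885
yaw 9.87772255798414
button [ 0.5682 -0.0104  0.321 ] [ 0.5668 -0.0107  0.321 ] (array([ 0.5676, -0.0109,  0.3217]), np.float64(0.0010716035543256485))
T [ 8  3  7 10 43] [248.9767 193.5116] [ 0.5714 -0.0102  0.319 ]
S [8 8 4 2 7] [315.2857 170.5714] [ 0.5631 -0.0098  0.319 ]
tip pt [ 0.569 -0.008  0.062] foot [0.7306 0.0432 0.01  ] [0.7269 0.0479 0.01  ]
rack [0.5563 0.2783 0.058 ] bA [0.4839 0.4442 0.11  ] bB [ 0.4997 -0.4508  0.11  ]
```

```bash
cat > plan.py <<'E'
import numpy as np,json
# pose = x,y,z,yaw of tool-y (tool pointing down)
def plan(p,targets,n=5):
    """each target -> one call of 5 evenly spaced rows"""
    p=np.array(p,float)
    for q in targets:
        q=np.array(q,float);a=np.radians(p[3])
        R=np.array([[np.sin(a),np.cos(a),0],[-np.cos(a),np.sin(a),0],[0,0,-1]]) # cols x,y,z
        d=R.T@(q-p)[:3]/.25; w=-(q-p)[3]/180
        d=np.round(d,3);w=round(w,3)
        print(json.dumps([[[round(float(v)*k/n,3)for v in d],[0,0,round(w*k/n,3)]]for k in range(1,n+1)]))
        p=np.r_[p[:3]+R@d*.25,p[3]-w*180]
    print("end",np.round(p,4).tolist())
E
python3 - <<'E'
from plan import plan
plan([.284,.585,.199,64.114],[(.34,.33,.2,44),(.40,.07,.2,25),(.40,-.18,.18,10),(.439,-.296,.09,10)])
E
```

```text
[[[0.129, -0.164, -0.001], [0, 0, 0.022]], [[0.259, -0.328, -0.002], [0, 0, 0.045]], [[0.388, -0.492, -0.002], [0, 0, 0.067]], [[0.518, -0.656, -0.003], [0, 0, 0.09]], [[0.647, -0.82, -0.004], [0, 0, 0.112]]]
[[[0.183, -0.11, 0.0], [0, 0, 0.021]], [[0.366, -0.22, 0.0], [0, 0, 0.042]], [[0.549, -0.329, 0.0], [0, 0, 0.063]], [[0.732, -0.439, 0.0], [0, 0, 0.084]], [[0.915, -0.549, 0.0], [0, 0, 0.105]]]
[[[0.181, -0.085, 0.016], [0, 0, 0.017]], [[0.362, -0.169, 0.032], [0, 0, 0.034]], [[0.544, -0.254, 0.048], [0, 0, 0.05]], [[0.725, -0.338, 0.064], [0, 0, 0.067]], [[0.906, -0.423, 0.08], [0, 0, 0.084]]]
[[[0.097, 0.015, 0.072], [0, 0, -0.0]], [[0.194, 0.029, 0.144], [0, 0, -0.0]], [[0.29, 0.044, 0.216], [0, 0, -0.0]], [[0.387, 0.058, 0.288], [0, 0, -0.0]], [[0.484, 0.073, 0.36], [0, 0, -0.0]]]
end [0.439, -0.296, 0.09, 9.934]
```

Emit:
{"fn": "move_arm", "kwargs": {"rows": [[[0.129,-0.164,-0.001],[0,0,0.022]],[[0.259,-0.328,-0.002],[0,0,0.045]],[[0.388,-0.492,-0.002],[0,0,0.067]],[[0.518,-0.656,-0.003],[0,0,0.09]],[[0.647,-0.82,-0.004],[0,0,0.112]]], "grip": 0, "newtons": 30}}

```text
t: 0.72
eef_pos: [0.0473, 0.4698, 0.1991]
eef_rot: [[-0.692, 0.722, -0.0], [0.722, 0.692, -0.001], [-0.0, -0.001, -1.0]]
wrist_force: [-0.0, -0.2, 0.4]
finger_gap: 0.0424
grip_force: 0.0
```

Emit:
{"fn": "move_arm", "kwargs": {"rows": [[[0.183,-0.11,0.0],[0,0,0.021]],[[0.366,-0.22,0.0],[0,0,0.042]],[[0.549,-0.329,0.0],[0,0,0.063]],[[0.732,-0.439,0.0],[0,0,0.084]],[[0.915,-0.549,0.0],[0,0,0.105]]]}}

```text
t: 1.35
eef_pos: [-0.2106, 0.5403, 0.1992]
eef_rot: [[-0.422, 0.907, 0.0], [0.907, 0.422, -0.0], [-0.001, 0.0, -1.0]]
wrist_force: [0.1, 0.2, -0.3]
finger_gap: 0.0428
grip_force: 0.0
```

Emit:
{"fn": "move_arm", "kwargs": {"rows": [[[0.181,-0.085,0.016],[0,0,0.017]],[[0.362,-0.169,0.032],[0,0,0.034]],[[0.544,-0.254,0.048],[0,0,0.05]],[[0.725,-0.338,0.064],[0,0,0.067]],[[0.906,-0.423,0.08],[0,0,0.084]]]}}

```text
t: 1.98
eef_pos: [-0.4017, 0.7014, 0.1785]
eef_rot: [[-0.171, 0.985, 0.001], [0.985, 0.171, -0.001], [-0.001, 0.0, -1.0]]
wrist_force: [-0.1, 0.1, -0.3]
finger_gap: 0.0422
grip_force: 0.0
```

Emit:
{"fn": "move_arm", "kwargs": {"rows": [[[0.097,0.015,0.072],[0,0,0]],[[0.194,0.029,0.144],[0,0,0]],[[0.29,0.044,0.216],[0,0,0]],[[0.387,0.058,0.288],[0,0,0]],[[0.484,0.073,0.36],[0,0,0]]]}}

```text
t: 2.6
eef_pos: [-0.4033, 0.8234, 0.0879]
eef_rot: [[-0.172, 0.985, 0.0], [0.985, 0.172, -0.001], [-0.001, 0.0, -1.0]]
wrist_force: [0.3, 0.1, 0.1]
finger_gap: 0.0424
grip_force: 0.0
```

My tool-x sign was wrong, so the arm went left and back instead of to the dish. No contact force was recorded. I'll check the scene and fix the helper before the next move.

```bash
sed -i 's/\[\[np.sin(a),np.cos(a),0\],\[-np.cos(a),np.sin(a),0\]/[[-np.sin(a),np.cos(a),0],[np.cos(a),np.sin(a),0]/' plan.py
python3 - <<'E'
from h import *
from plan import plan
f=grab_frame("top");cv2.imwrite("pics/top1.png",np.hstack([f["color"]]))
T=pickle.load(open("top0.pkl","rb"));d=cv2.absdiff(f["color"],T["color"]).max(2)>40
print(d[100:340,100:480].sum(), state()["joint_positions"])
plan([-.4025,.8242,.0895,9.934],[(-.4025,.8242,.25,9.934)])
E
```

```text
3545 [ 1.08933116e+02  5.74123518e+01  3.90888708e+01 -2.96396707e-02
  8.37990347e+01  9.90939771e+01]
[[[0.0, 0.0, -0.128], [0, 0, -0.0]], [[0.0, 0.0, -0.257], [0, 0, -0.0]], [[0.0, 0.0, -0.385], [0, 0, -0.0]], [[0.0, 0.0, -0.514], [0, 0, -0.0]], [[0.0, 0.0, -0.642], [0, 0, -0.0]]]
end [-0.4025, 0.8242, 0.25, 9.934]
```

View pics/top1.png

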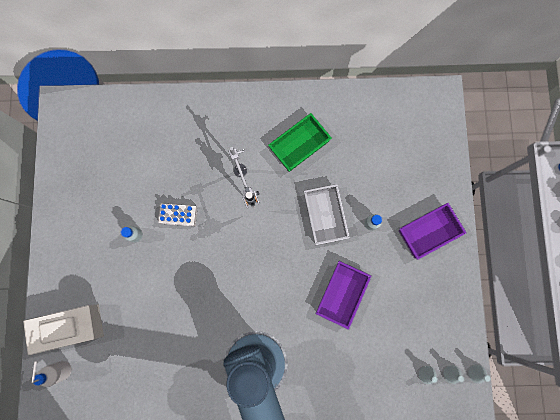

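Nothing was disturbed: every object is at its earlier pixels and only shadows changed. I'll retrace the path with the corrected axes.

Run:
```python
from plan import plan
y=9.934
plan([-.4025,.8242,.0895,y],[(-.40,.70,.2,y),(-.20,.54,.2,y),(.05,.48,.2,y),(.27,.37,.2,y),(.39,.14,.2,y),(.405,-.09,.19,y),(.439,-.296,.09,y)])
```

```text
[[[-0.098, -0.015, -0.088], [0, 0, -0.0]], [[-0.196, -0.03, -0.177], [0, 0, -0.0]], [[-0.295, -0.046, -0.265], [0, 0, -0.0]], [[-0.393, -0.061, -0.354], [0, 0, -0.0]], [[-0.491, -0.076, -0.442], [0, 0, -0.0]]]
[[[-0.154, 0.136, 0.0], [0, 0, -0.0]], [[-0.307, 0.271, 0.0], [0, 0, -0.0]], [[-0.461, 0.407, 0.0], [0, 0, -0.0]], [[-0.614, 0.542, 0.0], [0, 0, -0.0]], [[-0.768, 0.678, 0.0], [0, 0, -0.0]]]
[[[-0.082, 0.189, 0.0], [0, 0, -0.0]], [[-0.164, 0.377, 0.0], [0, 0, -0.0]], [[-0.245, 0.566, 0.0], [0, 0, -0.0]], [[-0.327, 0.754, 0.0], [0, 0, -0.0]], [[-0.409, 0.943, 0.0], [0, 0, -0.0]]]
[[[-0.117, 0.158, 0.0], [0, 0, -0.0]], [[-0.234, 0.316, 0.0], [0, 0, -0.0]], [[-0.352, 0.475, 0.0], [0, 0, -0.0]], [[-0.469, 0.633, 0.0], [0, 0, -0.0]], [[-0.586, 0.791, 0.0], [0, 0, -0.0]]]
[[[-0.198, 0.063, 0.0], [0, 0, -0.0]], [[-0.396, 0.126, 0.0], [0, 0, -0.0]], [[-0.593, 0.188, 0.0], [0, 0, -0.0]], [[-0.791, 0.251, 0.0], [0, 0, -0.0]], [[-0.989, 0.314, 0.0], [0, 0, -0.0]]]
[[[-0.183, -0.02, 0.008], [0, 0, -0.0]], [[-0.366, -0.04, 0.016], [0, 0, -0.0]], [[-0.55, -0.059, 0.024], [0, 0, -0.0]], [[-0.733, -0.079, 0.032], [0, 0, -0.0]], [[-0.916, -0.099, 0.04], [0, 0, -0.0]]]
[[[-0.167, -0.002, 0.08], [0, 0, -0.0]], [[-0.334, -0.003, 0.16], [0, 0, -0.0]], [[-0.501, -0.005, 0.24], [0, 0, -0.0]], [[-0.668, -0.006, 0.32], [0, 0, -0.0]], [[-0.835, -0.008, 0.4], [0, 0, -0.0]]]
end [0.4391, -0.2959, 0.09, 9.934]
```

Emit:
{"fn": "move_arm", "kwargs": {"rows": [[[-0.098,-0.015,-0.088],[0,0,0]],[[-0.196,-0.03,-0.177],[0,0,0]],[[-0.295,-0.046,-0.265],[0,0,0]],[[-0.393,-0.061,-0.354],[0,0,0]],[[-0.491,-0.076,-0.442],[0,0,0]]]}}

```text
t: 3.28
eef_pos: [-0.4008, 0.6976, 0.2003]
eef_rot: [[-0.173, 0.985, 0.0], [0.985, 0.173, -0.001], [-0.001, 0.0, -1.0]]
wrist_force: [-0.7, 0.5, 1.2]
finger_gap: 0.0429
grip_force: 0.0
```

As predicted.

Emit:
{"fn": "move_arm", "kwargs": {"rows": [[[-0.154,0.136,0],[0,0,0]],[[-0.307,0.271,0],[0,0,0]],[[-0.461,0.407,0],[0,0,0]],[[-0.614,0.542,0],[0,0,0]],[[-0.768,0.678,0],[0,0,0]]]}}

```text
t: 3.9
eef_pos: [-0.1997, 0.5374, 0.1997]
eef_rot: [[-0.173, 0.985, 0.0], [0.985, 0.173, -0.0], [-0.0, 0.0, -1.0]]
wrist_force: [-0.2, 0.0, 0.8]
finger_gap: 0.0428
grip_force: 0.0
```

Emit:
{"fn": "move_arm", "kwargs": {"rows": [[[-0.082,0.189,0],[0,0,0]],[[-0.164,0.377,0],[0,0,0]],[[-0.245,0.566,0],[0,0,0]],[[-0.327,0.754,0],[0,0,0]],[[-0.409,0.943,0],[0,0,0]]]}}

```text
t: 4.53
eef_pos: [0.0502, 0.478, 0.1999]
eef_rot: [[-0.173, 0.985, 0.0], [0.985, 0.173, 0.0], [0.0, 0.0, -1.0]]
wrist_force: [0.1, 0.7, 0.0]
finger_gap: 0.0426
grip_force: 0.0
```

Emit:
{"fn": "move_arm", "kwargs": {"rows": [[[-0.117,0.158,0],[0,0,0]],[[-0.234,0.316,0],[0,0,0]],[[-0.352,0.475,0],[0,0,0]],[[-0.469,0.633,0],[0,0,0]],[[-0.586,0.791,0],[0,0,0]]]}}

```text
t: 5.15
eef_pos: [0.2699, 0.3677, 0.2]
eef_rot: [[-0.172, 0.985, 0.0], [0.985, 0.172, 0.0], [0.0, 0.0, -1.0]]
wrist_force: [0.9, 0.4, 0.1]
finger_gap: 0.0425
grip_force: 0.0
```

Emit:
{"fn": "move_arm", "kwargs": {"rows": [[[-0.198,0.063,0],[0,0,0]],[[-0.396,0.126,0],[0,0,0]],[[-0.593,0.188,0],[0,0,0]],[[-0.791,0.251,0],[0,0,0]],[[-0.989,0.314,0],[0,0,0]]]}}

```text
t: 5.78
eef_pos: [0.3891, 0.1373, 0.1999]
eef_rot: [[-0.172, 0.985, 0.0], [0.985, 0.172, 0.0], [0.0, 0.0, -1.0]]
wrist_force: [1.4, 0.9, 0.6]
finger_gap: 0.0428
grip_force: 0.0
```

Emit:
{"fn": "move_arm", "kwargs": {"rows": [[[-0.183,-0.02,0.008],[0,0,0]],[[-0.366,-0.04,0.016],[0,0,0]],[[-0.55,-0.059,0.024],[0,0,0]],[[-0.733,-0.079,0.032],[0,0,0]],[[-0.916,-0.099,0.04],[0,0,0]]]}}

```text
t: 6.4
eef_pos: [0.4036, -0.0923, 0.1898]
eef_rot: [[-0.172, 0.985, 0.0], [0.985, 0.172, 0.0], [-0.0, 0.0, -1.0]]
wrist_force: [0.6, 0.2, -0.4]
finger_gap: 0.0427
grip_force: 0.0
```

Emit:
{"fn": "move_arm", "kwargs": {"rows": [[[-0.167,-0.002,0.08],[0,0,0]],[[-0.334,-0.003,0.16],[0,0,0]],[[-0.501,-0.005,0.24],[0,0,0]],[[-0.668,-0.006,0.32],[0,0,0]],[[-0.835,-0.008,0.4],[0,0,0]]]}}

```text
t: 7.02
eef_pos: [0.438, -0.298, 0.0892]
eef_rot: [[-0.172, 0.985, -0.0], [0.985, 0.172, 0.0], [0.0, -0.0, -1.0]]
wrist_force: [-0.4, -0.1, 0.3]
finger_gap: 0.0425
grip_force: 0.0
```

Emit:
{"fn": "move_arm", "kwargs": {"rows": [[[0,0,0.06],[0,0,0]],[[0,0,0.12],[0,0,0]],[[0,0,0.18],[0,0,0]],[[0,0,0.23],[0,0,0]],[[0,0,0.248],[0,0,0]]]}}

```text
t: 7.65
eef_pos: [0.4379, -0.2961, 0.0272]
eef_rot: [[-0.173, 0.985, -0.001], [0.985, 0.173, 0.001], [0.001, -0.001, -1.0]]
wrist_force: [-0.5, 0.2, 0.2]
finger_gap: 0.0427
grip_force: 0.0
```

Emit:
{"fn": "move_arm", "kwargs": {"rows": [[[0,0,0],[0,0,0]],[[0,0,0],[0,0,0]],[[0,0,0],[0,0,0]],[[0,0,0],[0,0,0]],[[0,0,0],[0,0,0]]], "grip": 1, "newtons": 30}}

```text
t: 8.28
eef_pos: [0.4382, -0.2971, 0.0282]
eef_rot: [[-0.172, 0.985, 0.0], [0.985, 0.172, -0.0], [-0.0, 0.0, -1.0]]
wrist_force: [0.5, 0.5, -0.0]
finger_gap: -0.0001
grip_force: 0.0
```

Run:
```python
from plan import plan
y=9.934
# shift of rim to (0.4675,-0.028)
plan([.439,-.296,.028,y],[(.448,-.207,.028,y),(.458,-.117,.028,y),(.467,-.028,.028,y)])
```

```text
[[[0.069, 0.019, 0.0], [0, 0, -0.0]], [[0.138, 0.039, 0.0], [0, 0, -0.0]], [[0.206, 0.058, 0.0], [0, 0, -0.0]], [[0.275, 0.078, 0.0], [0, 0, -0.0]], [[0.344, 0.097, 0.0], [0, 0, -0.0]]]
[[[0.07, 0.02, 0.0], [0, 0, -0.0]], [[0.139, 0.04, 0.0], [0, 0, -0.0]], [[0.209, 0.061, 0.0], [0, 0, -0.0]], [[0.278, 0.081, 0.0], [0, 0, -0.0]], [[0.348, 0.101, 0.0], [0, 0, -0.0]]]
[[[0.069, 0.019, 0.0], [0, 0, -0.0]], [[0.138, 0.039, 0.0], [0, 0, -0.0]], [[0.207, 0.058, 0.0], [0, 0, -0.0]], [[0.276, 0.078, 0.0], [0, 0, -0.0]], [[0.345, 0.097, 0.0], [0, 0, -0.0]]]
end [0.4669, -0.0279, 0.028, 9.934]
```

The fingers shut on nothing, so I'll look.

Run:
```python
from h import *
np.set_printoptions(precision=4,suppress=True)
S=grab_frame("scene");T=grab_frame("top")
pickle.dump(S,open("s2.pkl","wb"));pickle.dump(T,open("t2.pkl","wb"))
a=cv2.resize(S["color"][160:340,170:340],None,fx=3,fy=3,interpolation=cv2.INTER_CUBIC)
W=grab_frame("wrist");b=cv2.resize(W["color"],(0,0),fx=.5,fy=.5)
cv2.imwrite("pics/s2.png",np.hstack([a[:540],cv2.copyMakeBorder(b,0,330,0,0,cv2.BORDER_CONSTANT)]))
print(state()["eef_pos"],proj(S,state()["eef_pos"]),proj(S,[.439,-.2957,.05]))
```

```text
[ 0.4382 -0.297   0.0281] [218.0413 269.2713] [218.0621 264.3902]
```

View pics/s2.png

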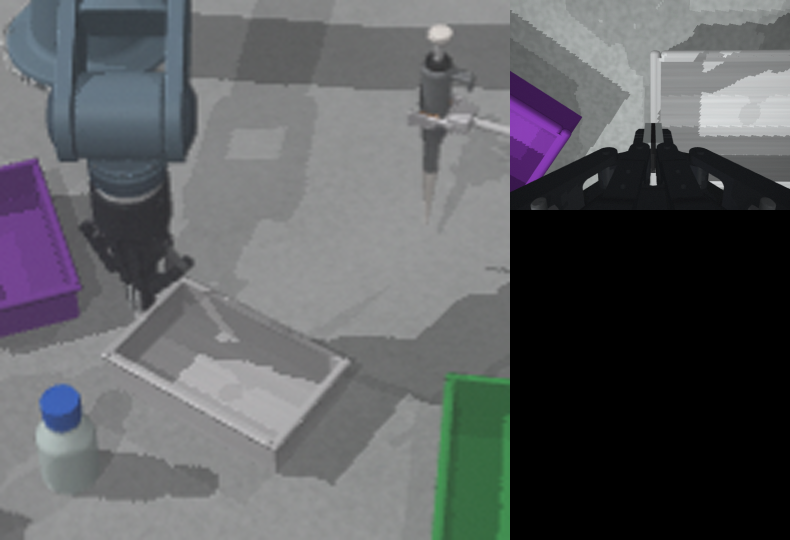

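The scene crop shows the fingertips ending at the dish's near rim, about (147,308). The wrist view has the rim line running right between the fingers at (653,180), with the purple dish to the left. I'll zoom in and check the measured rim against the TCP.

Run:
```python
from h import *
np.set_printoptions(precision=4,suppress=True)
S=pickle.load(open("s2.pkl","rb"));T=pickle.load(open("t2.pkl","rb"))
W=grab_frame("wrist");s=state();print(s["finger_gap"],s["grip_force"],s["eef_pos"])
a=cv2.resize(S["color"][225:285,190:250],(400,400),interpolation=cv2.INTER_CUBIC)
b=W["color"][200:420,180:380]
b=cv2.resize(b,(364,400))
cv2.imwrite("pics/z.png",np.hstack([a,b]))
for P in ([.439,-.2957,.05],s["eef_pos"],s["eef_pos"]+[0,0,.019],[.4284+.0044,-.2326-.003,.05],[.434,-.33,.05]): print(P,"W",proj(W,P),"S",proj(S,P))
```

```text
-2.5485715259246356e-05 0.0 [ 0.4382 -0.297   0.0281]
[0.439, -0.2957, 0.05] W [286.9571 253.2979] S [218.0621 264.3902]
[ 0.4382 -0.297   0.0281] W [284.8438 238.4402] S [218.0464 269.2741]
[ 0.4382 -0.297   0.0471] W [284.6993 253.1222] S [217.6267 265.1172]
[0.4328, -0.2356, 0.05] W [297.581  115.9231] S [231.2417 253.0122]
[0.434, -0.33, 0.05] W [263.986  317.9559] S [208.4057 269.6241]
```

View pics/z.png

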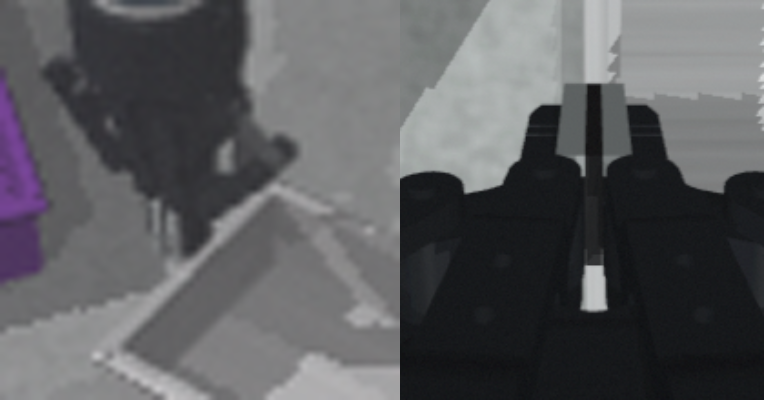

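The wrist view puts the rim at column ~287, as predicted and centred under the pads. The pads look as if they closed above the rim. I'll open them and compare.

Emit:
{"fn": "move_arm", "kwargs": {"rows": [[[0,0,0],[0,0,0]],[[0,0,0],[0,0,0]],[[0,0,0],[0,0,0]],[[0,0,0],[0,0,0]],[[0,0,0],[0,0,0]]], "grip": 0}}

```text
t: 9.1
eef_pos: [0.4382, -0.2969, 0.0281]
eef_rot: [[-0.173, 0.985, -0.0], [0.985, 0.173, 0.0], [0.0, -0.0, -1.0]]
wrist_force: [0.4, 0.4, 1.1]
finger_gap: 0.0424
grip_force: 0.0
```

Run:
```python
from h import *
S=grab_frame("scene");W=grab_frame("wrist");s=state();print(s["finger_gap"],s["wrist_force"],s["eef_pos"])
a=cv2.resize(S["color"][225:285,190:250],(400,400),interpolation=cv2.INTER_CUBIC)
b=cv2.resize(W["color"][150:420,160:400],(356,400))
cv2.imwrite("pics/z2.png",np.hstack([a,b]))
```

```text
0.04307351852727885 [-0.06652548  0.12227717 -0.96557233] [ 0.43818623 -0.29697573  0.02810148]
```

View pics/z2.png

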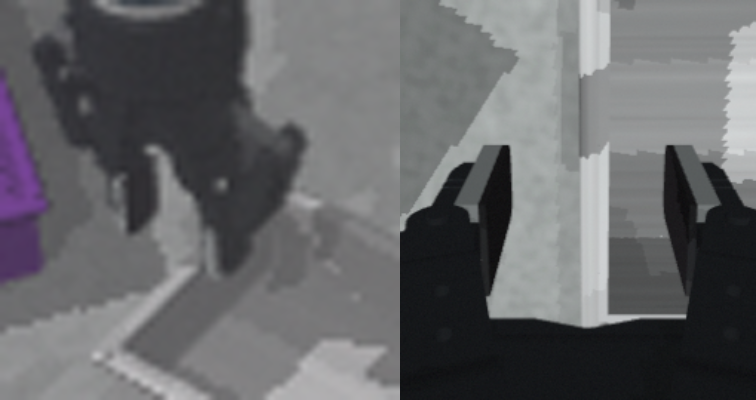

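The pads straddle the rim in xy: the wrist view has pad tips at columns 511 and 665 with the rim at 595. Next I'll get the tip height by triangulation.

Run:
```python
from h import *
np.set_printoptions(precision=4,suppress=True)
S=grab_frame("scene");W=grab_frame("wrist");e=state()["eef_pos"]
w=lambda x,y:(160+(x-400)/1.483,150+y/1.483)
u=lambda x,y:(190+x*.15,225+y*.15)
# pads' far corners: assume pad far edge is at tool x offset -11mm.. solve depth from known gap
for p in [(511,147),(665,147)]:
    o,d=ray(W,w(*p)); 
    for z in (.03,.04,.05,.06,.07): 
        P=o+d*(z-o[2])/d[2]; q=P-e; y=np.array([.985,.172]); x=np.array([-.172,.985]); print(z,"toolx",q[:2]@x,"tooly",q[:2]@y)
print(two(S,u(225,270),W,w(672,180)),two(S,u(133,232),W,w(505,180)))
print("cam",ray(W,(280,210)))
```

```text
0.03 toolx -0.005093104579470111 tooly -0.02534509407488255
0.04 toolx -0.0009874448641570706 tooly -0.023854297715285806
0.05 toolx 0.003118214851156024 tooly -0.022363501355689056
0.06 toolx 0.007223874566469118 tooly -0.020872704996092305
0.07 toolx 0.011329534281782223 tooly -0.019381908636495603
0.03 toolx -0.005032068474055954 tooly 0.027344230463888057
0.04 toolx -0.0009299129217393309 tooly 0.02581006348243797
0.05 toolx 0.0031722426305772823 tooly 0.024275896500987937
0.06 toolx 0.007274398182893905 tooly 0.02274172951953785
0.07 toolx 0.011376553735210529 tooly 0.021207562538087765
(array([ 0.4632, -0.294 ,  0.0624]), np.float64(0.0010655143544818367)) (array([ 0.415 , -0.305 ,  0.0591]), np.float64(0.0023096914411152867))
cam (array([ 0.4274, -0.2314,  0.2042]), array([ 0.0319, -0.2788, -0.9601]))
```

Both views put the half-open pad tips at z≈0.06, about 30 mm above where the reported TCP implies. I'll lower in stages, watching the force.

Emit:
{"fn": "move_arm", "kwargs": {"rows": [[[0,0,0.01],[0,0,0]],[[0,0,0.02],[0,0,0]],[[0,0,0.04],[0,0,0]],[[0,0,0.06],[0,0,0]],[[0,0,0.06],[0,0,0]]]}}

```text
t: 9.93
eef_pos: [0.4378, -0.2966, 0.0124]
eef_rot: [[-0.173, 0.985, -0.001], [0.985, 0.173, 0.001], [0.001, -0.001, -1.0]]
wrist_force: [0.0, -0.4, 0.4]
finger_gap: 0.0428
grip_force: 0.0
```

Emit:
{"fn": "move_arm", "kwargs": {"rows": [[[0,0,0.01],[0,0,0]],[[0,0,0.02],[0,0,0]],[[0,0,0.03],[0,0,0]],[[0,0,0.04],[0,0,0]],[[0,0,0.04],[0,0,0]]]}}

```text
t: 10.55
eef_pos: [0.438, -0.2968, 0.0028]
eef_rot: [[-0.173, 0.985, -0.0], [0.985, 0.173, 0.0], [0.0, -0.0, -1.0]]
wrist_force: [0.3, 0.7, -0.7]
finger_gap: 0.0424
grip_force: 0.0
```

Emit:
{"fn": "move_arm", "kwargs": {"rows": [[[0,0,0],[0,0,0]],[[0,0,0],[0,0,0]],[[0,0,0],[0,0,0]],[[0,0,0],[0,0,0]],[[0,0,0],[0,0,0]]], "grip": 1, "newtons": 30}}

```text
t: 11.18
eef_pos: [0.4384, -0.2971, 0.0033]
eef_rot: [[-0.173, 0.985, 0.0], [0.985, 0.173, -0.0], [-0.0, 0.0, -1.0]]
wrist_force: [1.0, -0.6, 2.2]
finger_gap: 0.0085
grip_force: 31.1
```

The rim is gripped: 8.5 mm gap, 31 N. Now I'll slide the dish.

Emit:
{"fn": "move_arm", "kwargs": {"rows": [[[0.069,0.019,0],[0,0,0]],[[0.138,0.039,0],[0,0,0]],[[0.206,0.058,0],[0,0,0]],[[0.275,0.078,0],[0,0,0]],[[0.344,0.097,0],[0,0,0]]]}}

```text
t: 11.8
eef_pos: [0.4475, -0.2069, 0.0033]
eef_rot: [[-0.173, 0.985, 0.0], [0.985, 0.173, -0.001], [-0.001, 0.0, -1.0]]
wrist_force: [0.6, -2.4, 3.1]
finger_gap: 0.0078
grip_force: 31.4
```

Emit:
{"fn": "move_arm", "kwargs": {"rows": [[[0.07,0.02,0],[0,0,0]],[[0.139,0.04,0],[0,0,0]],[[0.209,0.061,0],[0,0,0]],[[0.278,0.081,0],[0,0,0]],[[0.348,0.101,0],[0,0,0]]]}}

```text
t: 12.42
eef_pos: [0.4574, -0.1171, 0.0033]
eef_rot: [[-0.173, 0.985, 0.0], [0.985, 0.173, -0.0], [-0.0, 0.0, -1.0]]
wrist_force: [-0.0, -2.8, 6.2]
finger_gap: 0.0081
grip_force: 31.6
```

Emit:
{"fn": "move_arm", "kwargs": {"rows": [[[0.069,0.019,0],[0,0,0]],[[0.138,0.039,0],[0,0,0]],[[0.207,0.058,0],[0,0,0]],[[0.276,0.078,0],[0,0,0]],[[0.345,0.097,0],[0,0,0]]]}}

```text
t: 13.05
eef_pos: [0.4662, -0.0279, 0.0033]
eef_rot: [[-0.173, 0.985, 0.0], [0.985, 0.173, -0.0], [-0.0, 0.0, -1.0]]
wrist_force: [0.1, -4.1, 5.3]
finger_gap: 0.008
grip_force: 31.7
```

Emit:
{"fn": "move_arm", "kwargs": {"rows": [[[0,0,0],[0,0,0]],[[0,0,0],[0,0,0]],[[0,0,0],[0,0,0]],[[0,0,-0.05],[0,0,0]],[[0,0,-0.15],[0,0,0]]], "grip": 0.45}}

```text
t: 13.68
eef_pos: [0.4652, -0.0289, 0.0407]
eef_rot: [[-0.172, 0.985, -0.002], [0.985, 0.172, 0.001], [0.001, -0.002, -1.0]]
wrist_force: [0.3, 0.4, 1.0]
finger_gap: 0.0235
grip_force: 0.0
```

Run:
```python
from plan import plan
y=9.934
plan([.4669,-.0279,.003+.0375+.0008,y],[(.43,-.028,.13,y),(.39,-.025,.34,y),(.46,-.015,.38,y),(.5675,-.0105,.36,y),(.5675,-.0105,.31,y)])
```

```text
[[[0.005, -0.029, -0.071], [0, 0, -0.0]], [[0.01, -0.058, -0.142], [0, 0, -0.0]], [[0.015, -0.087, -0.213], [0, 0, -0.0]], [[0.02, -0.116, -0.284], [0, 0, -0.0]], [[0.025, -0.145, -0.355], [0, 0, -0.0]]]
[[[0.008, -0.031, -0.168], [0, 0, -0.0]], [[0.016, -0.062, -0.336], [0, 0, -0.0]], [[0.023, -0.094, -0.504], [0, 0, -0.0]], [[0.031, -0.125, -0.672], [0, 0, -0.0]], [[0.039, -0.156, -0.84], [0, 0, -0.0]]]
[[[-0.002, 0.057, -0.032], [0, 0, -0.0]], [[-0.003, 0.113, -0.064], [0, 0, -0.0]], [[-0.005, 0.17, -0.096], [0, 0, -0.0]], [[-0.006, 0.226, -0.128], [0, 0, -0.0]], [[-0.008, 0.283, -0.16], [0, 0, -0.0]]]
[[[-0.011, 0.085, 0.016], [0, 0, -0.0]], [[-0.023, 0.17, 0.032], [0, 0, -0.0]], [[-0.034, 0.256, 0.048], [0, 0, -0.0]], [[-0.046, 0.341, 0.064], [0, 0, -0.0]], [[-0.057, 0.426, 0.08], [0, 0, -0.0]]]
[[[0.0, 0.0, 0.04], [0, 0, -0.0]], [[0.0, 0.0, 0.08], [0, 0, -0.0]], [[0.0, 0.0, 0.12], [0, 0, -0.0]], [[0.0, 0.0, 0.16], [0, 0, -0.0]], [[0.0, 0.0, 0.2], [0, 0, -0.0]]]
end [0.5674, -0.0105, 0.31, 9.934]
```

Emit:
{"fn": "move_arm", "kwargs": {"rows": [[[0.005,-0.029,-0.071],[0,0,0]],[[0.01,-0.058,-0.142],[0,0,0]],[[0.015,-0.087,-0.213],[0,0,0]],[[0.02,-0.116,-0.284],[0,0,0]],[[0.025,-0.145,-0.355],[0,0,0]]], "grip": 1}}

```text
t: 14.3
eef_pos: [0.4291, -0.0292, 0.1308]
eef_rot: [[-0.172, 0.985, 0.001], [0.985, 0.172, -0.0], [-0.0, 0.001, -1.0]]
wrist_force: [0.2, 0.3, -0.4]
finger_gap: 0.0001
grip_force: 0.0
```

Emit:
{"fn": "move_arm", "kwargs": {"rows": [[[0.008,-0.031,-0.168],[0,0,0]],[[0.016,-0.062,-0.336],[0,0,0]],[[0.023,-0.094,-0.504],[0,0,0]],[[0.031,-0.125,-0.672],[0,0,0]],[[0.039,-0.156,-0.84],[0,0,0]]]}}

```text
t: 14.92
eef_pos: [0.3884, -0.0261, 0.3415]
eef_rot: [[-0.172, 0.985, 0.001], [0.985, 0.172, -0.0], [-0.001, 0.001, -1.0]]
wrist_force: [0.2, 0.2, 0.1]
finger_gap: 0.0002
grip_force: 0.0
```

Run:
```python
from h import *
np.set_printoptions(precision=4,suppress=True)
T=grab_frame("top");S=grab_frame("scene");print(state()["eef_pos"],state()["finger_gap"])
pickle.dump(T,open("t3.pkl","wb"));pickle.dump(S,open("s3.pkl","wb"))
a=cv2.resize(T["color"][150:260,200:310],(420,420),interpolation=cv2.INTER_CUBIC)
b=cv2.resize(S["color"][155:285,240:370],(420,420),interpolation=cv2.INTER_CUBIC)
cv2.imwrite("pics/d.png",np.hstack([a,b])[:,:800])
# expected dish corners
c,s_=np.cos(np.radians(9.9)),np.sin(np.radians(9.9));ctr=np.array([.467+.1015*c,-.028+.1015*s_])
for x,y in((.1015,.0615),(.1015,-.0615),(-.1015,-.0615),(-.1015,.0615)):
  P=[ctr[0]+c*x-s_*y,ctr[1]+s_*x+c*y,.05];p=proj(T,P);q=proj(S,P);print((p-[200,150])*420/110,(q-[240,155])*420/130+[420,0])
```

```text
[ 0.3904 -0.0268  0.3457] 0.00013625308855731136
[128.2817 136.3356] [768.8394 270.9283]
[250.0514 112.3204] [708.1296 346.8726]
[289.8963 311.5811] [530.9895 262.1882]
[165.9219 336.5148] [596.8263 193.3929]
```

View pics/d.png

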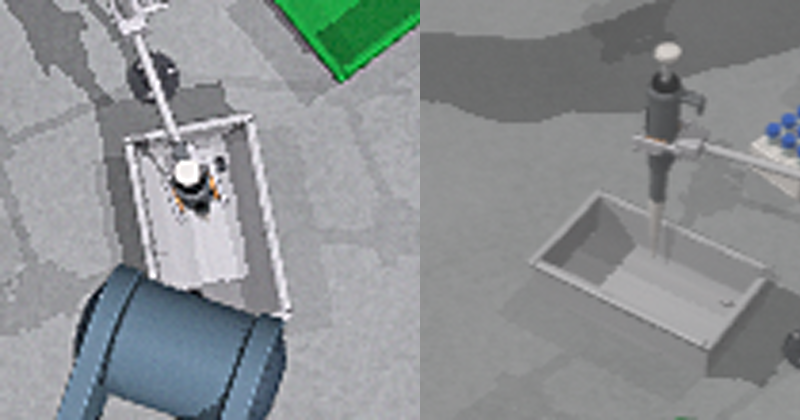

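The dish sits with its corners where predicted (e.g. (128,137), (250,113) in the top crop) and the tip hangs over its middle. The button is at (188,172) in the top crop. Next I'll go above the button.

Emit:
{"fn": "move_arm", "kwargs": {"rows": [[[-0.002,0.057,-0.032],[0,0,0]],[[-0.003,0.113,-0.064],[0,0,0]],[[-0.005,0.17,-0.096],[0,0,0]],[[-0.006,0.226,-0.128],[0,0,0]],[[-0.008,0.283,-0.16],[0,0,0]]]}}

```text
t: 15.65
eef_pos: [0.4593, -0.0158, 0.3794]
eef_rot: [[-0.172, 0.985, -0.001], [0.985, 0.172, 0.0], [0.0, -0.001, -1.0]]
wrist_force: [0.4, -0.3, -0.6]
finger_gap: -0.0001
grip_force: 0.0
```

Emit:
{"fn": "move_arm", "kwargs": {"rows": [[[-0.011,0.085,0.016],[0,0,0]],[[-0.023,0.17,0.032],[0,0,0]],[[-0.034,0.256,0.048],[0,0,0]],[[-0.046,0.341,0.064],[0,0,0]],[[-0.057,0.426,0.08],[0,0,0]]]}}

```text
t: 16.27
eef_pos: [0.5669, -0.0116, 0.3589]
eef_rot: [[-0.172, 0.985, -0.001], [0.985, 0.172, 0.0], [0.0, -0.001, -1.0]]
wrist_force: [-1.0, 0.2, 2.0]
finger_gap: -0.0004
grip_force: 0.0
```

Emit:
{"fn": "move_arm", "kwargs": {"rows": [[[0,0,0.03],[0,0,0]],[[0,0,0.06],[0,0,0]],[[0,0,0.09],[0,0,0]],[[0,0,0.12],[0,0,0]],[[0,0,0.14],[0,0,0]]]}}

```text
t: 16.9
eef_pos: [0.5663, -0.0115, 0.3238]
eef_rot: [[-0.172, 0.985, -0.0], [0.985, 0.172, 0.0], [0.0, -0.0, -1.0]]
wrist_force: [-0.6, -0.4, 0.8]
finger_gap: 0.0001
grip_force: 0.0
```

Run:
```python
from h import *
S=grab_frame("scene");W=grab_frame("wrist");T=grab_frame("top");s=state();print(s["eef_pos"],s["wrist_force"])
a=cv2.resize(S["color"][130:205,280:355],(400,400),interpolation=cv2.INTER_CUBIC)
b=cv2.resize(W["color"][120:400,150:430],(400,400))
cv2.imwrite("pics/p.png",np.hstack([a,b]))
for P in (s["eef_pos"],s["eef_pos"]+[0,0,.028],[.5675,-.0105,.321]): print((proj(S,P)-[280,130])*400/75,(proj(W,P)-[150,120])*400/280+[400,0])
```

```text
[ 0.56643666 -0.01149101  0.3240887 ] [ 1.01884899 -0.51077705 -0.78594285]
[191.43815121 212.96990315] [593.51002887 170.31637795]
[194.55126392 171.09973922] [593.21789692 203.22632398]
[193.79343197 217.56932764] [596.92173913 165.19280748]
```

View pics/p.png

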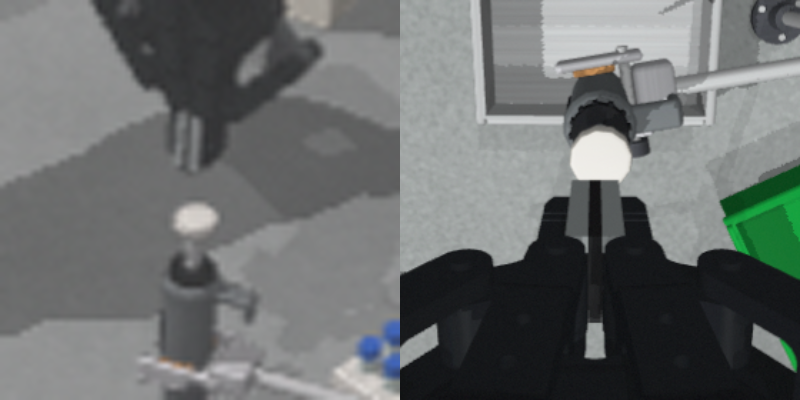

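The shut fingertips end at row 170 of the scene crop, exactly 28 mm above the reported TCP. The button top at (195,218) is right below them, and contact is expected at a reported z≈0.293. Descending.

Emit:
{"fn": "move_arm", "kwargs": {"rows": [[[0.004,0.004,0.03],[0,0,0]],[[0.004,0.004,0.06],[0,0,0]],[[0.004,0.004,0.085],[0,0,0]],[[0.004,0.004,0.1],[0,0,0]],[[0.004,0.004,0.104],[0,0,0]]]}}

```text
t: 17.68
eef_pos: [0.5673, -0.0104, 0.298]
eef_rot: [[-0.173, 0.985, -0.0], [0.985, 0.173, 0.0], [0.0, -0.0, -1.0]]
wrist_force: [0.4, -0.9, 0.1]
finger_gap: 0.0
grip_force: 0.0
```

Emit:
{"fn": "move_arm", "kwargs": {"rows": [[[0,0,0.004],[0,0,0]],[[0,0,0.008],[0,0,0]],[[0,0,0.012],[0,0,0]],[[0,0,0.016],[0,0,0]],[[0,0,0.016],[0,0,0]]]}}

```text
t: 18.3
eef_pos: [0.5674, -0.0104, 0.2943]
eef_rot: [[-0.173, 0.985, -0.0], [0.985, 0.173, 0.0], [0.0, -0.0, -1.0]]
wrist_force: [-0.2, -0.1, -0.4]
finger_gap: -0.0
grip_force: 0.0
```

Emit:
{"fn": "move_arm", "kwargs": {"rows": [[[0,0,0.004],[0,0,0]],[[0,0,0.008],[0,0,0]],[[0,0,0.012],[0,0,0]],[[0,0,0.016],[0,0,0]],[[0,0,0.016],[0,0,0]]]}}

```text
t: 18.92
eef_pos: [0.5674, -0.0104, 0.2902]
eef_rot: [[-0.173, 0.985, -0.0], [0.985, 0.173, 0.0], [0.0, -0.0, -1.0]]
wrist_force: [0.1, 0.2, -0.0]
finger_gap: -0.0
grip_force: 0.0
```

Emit:
{"fn": "move_arm", "kwargs": {"rows": [[[0,0,0.002],[0,0,0]],[[0,0,0.005],[0,0,0]],[[0,0,0.008],[0,0,0]],[[0,0,0.01],[0,0,0]],[[0,0,0.01],[0,0,0]]]}}

```text
t: 19.55
eef_pos: [0.5675, -0.0104, 0.288]
eef_rot: [[-0.172, 0.985, 0.0], [0.985, 0.172, -0.0], [-0.0, 0.0, -1.0]]
wrist_force: [-0.3, -0.0, 0.7]
finger_gap: 0.0001
grip_force: 0.5
```

Emit:
{"fn": "move_arm", "kwargs": {"rows": [[[0,0,0.002],[0,0,0]],[[0,0,0.005],[0,0,0]],[[0,0,0.008],[0,0,0]],[[0,0,0.01],[0,0,0]],[[0,0,0.01],[0,0,0]]]}}

```text
t: 20.18
eef_pos: [0.5674, -0.0104, 0.2853]
eef_rot: [[-0.173, 0.985, 0.0], [0.985, 0.173, 0.0], [-0.0, 0.0, -1.0]]
wrist_force: [-0.2, 0.7, 1.9]
finger_gap: 0.0002
grip_force: 0.6
```

Emit:
{"fn": "move_arm", "kwargs": {"rows": [[[0,0,0.003],[0,0,0]],[[0,0,0.006],[0,0,0]],[[0,0,0.009],[0,0,0]],[[0,0,0.012],[0,0,0]],[[0,0,0.012],[0,0,0]]]}}

```text
t: 20.8
eef_pos: [0.5674, -0.0103, 0.2823]
eef_rot: [[-0.173, 0.985, 0.0], [0.985, 0.173, 0.0], [0.0, 0.0, -1.0]]
wrist_force: [0.6, -0.7, 1.4]
finger_gap: 0.0
grip_force: 0.8
```

Emit:
{"fn": "move_arm", "kwargs": {"rows": [[[0,0,0.002],[0,0,0]],[[0,0,0.005],[0,0,0]],[[0,0,0.008],[0,0,0]],[[0,0,0.01],[0,0,0]],[[0,0,0.01],[0,0,0]]]}}

```text
t: 21.42
eef_pos: [0.5675, -0.0104, 0.28]
eef_rot: [[-0.173, 0.985, 0.0], [0.985, 0.173, -0.0], [-0.0, 0.0, -1.0]]
wrist_force: [-0.7, -0.5, 2.3]
finger_gap: -0.0001
grip_force: 1.3
```

Emit:
{"fn": "move_arm", "kwargs": {"rows": [[[0,0,0.002],[0,0,0]],[[0,0,0.005],[0,0,0]],[[0,0,0.008],[0,0,0]],[[0,0,0.01],[0,0,0]],[[0,0,0.01],[0,0,0]]]}}

```text
t: 22.05
eef_pos: [0.5676, -0.0104, 0.2785]
eef_rot: [[-0.173, 0.985, 0.001], [0.985, 0.173, -0.0], [-0.0, 0.001, -1.0]]
wrist_force: [-1.7, -0.1, 7.6]
finger_gap: 0.0
grip_force: 3.3
```

Emit:
{"fn": "move_arm", "kwargs": {"rows": [[[0,0,0.002],[0,0,0]],[[0,0,0.005],[0,0,0]],[[0,0,0.008],[0,0,0]],[[0,0,0.01],[0,0,0]],[[0,0,0.01],[0,0,0]]]}}

```text
t: 22.68
eef_pos: [0.5676, -0.0104, 0.2765]
eef_rot: [[-0.173, 0.985, 0.001], [0.985, 0.173, -0.0], [-0.001, 0.001, -1.0]]
wrist_force: [-3.6, -0.2, 7.8]
finger_gap: 0.0002
grip_force: 4.2
```

First stop found at about z=0.279 (the force jumped to 7.7 N). Now 1 mm steps.

Emit:
{"fn": "move_arm", "kwargs": {"rows": [[[0,0,0.001],[0,0,0]],[[0,0,0.002],[0,0,0]],[[0,0,0.003],[0,0,0]],[[0,0,0.004],[0,0,0]],[[0,0,0.004],[0,0,0]]]}}

```text
t: 23.3
eef_pos: [0.5676, -0.0104, 0.2755]
eef_rot: [[-0.173, 0.985, 0.001], [0.985, 0.173, -0.0], [-0.001, 0.001, -1.0]]
wrist_force: [-3.0, 0.5, 8.5]
finger_gap: -0.0001
grip_force: 4.1
```

Emit:
{"fn": "move_arm", "kwargs": {"rows": [[[0,0,0.001],[0,0,0]],[[0,0,0.002],[0,0,0]],[[0,0,0.003],[0,0,0]],[[0,0,0.004],[0,0,0]],[[0,0,0.004],[0,0,0]]]}}

```text
t: 23.92
eef_pos: [0.5676, -0.0104, 0.2744]
eef_rot: [[-0.173, 0.985, 0.001], [0.985, 0.173, -0.0], [-0.001, 0.001, -1.0]]
wrist_force: [-1.4, -0.5, 8.5]
finger_gap: 0.0003
grip_force: 4.1
```

Emit:
{"fn": "move_arm", "kwargs": {"rows": [[[0,0,0.001],[0,0,0]],[[0,0,0.002],[0,0,0]],[[0,0,0.003],[0,0,0]],[[0,0,0.004],[0,0,0]],[[0,0,0.004],[0,0,0]]]}}

```text
t: 24.55
eef_pos: [0.5677, -0.0104, 0.2737]
eef_rot: [[-0.173, 0.985, 0.001], [0.985, 0.173, -0.0], [-0.001, 0.001, -1.0]]
wrist_force: [-2.8, 1.0, 10.2]
finger_gap: -0.0001
grip_force: 4.5
```

Emit:
{"fn": "move_arm", "kwargs": {"rows": [[[0,0,0.001],[0,0,0]],[[0,0,0.001],[0,0,0]],[[0,0,0.002],[0,0,0]],[[0,0,0.002],[0,0,0]],[[0,0,0.002],[0,0,0]]]}}

```text
t: 25.18
eef_pos: [0.5677, -0.0104, 0.2733]
eef_rot: [[-0.173, 0.985, 0.001], [0.985, 0.173, -0.0], [-0.001, 0.001, -1.0]]
wrist_force: [-4.0, 0.9, 9.8]
finger_gap: 0.0002
grip_force: 4.8
```

Run:
```python
from h import *
S=grab_frame("scene");print(state()["wrist_force"],state()["eef_pos"])
S0=pickle.load(open("s3.pkl","rb"))
for z in (.065,.08,.1,.12,.135):
  p=np.round(proj(S,[.5675,-.0095,z])).astype(int);print(z,p,S["color"][p[1],p[0]-2:p[0]+3].mean(1).round(),S0["color"][p[1],p[0]-2:p[0]+3].mean(1).round())
```

```text
[-4.18736589  1.30050265  9.54825848] [ 0.56766406 -0.01042029  0.2733341 ]
0.065 [312 234] [163. 164. 162. 160. 155.] [161. 156. 143. 158. 153.]
0.08 [312 231] [141. 140. 139. 141. 140.] [141. 140. 133. 131. 138.]
0.1 [312 226] [139. 139. 139. 141. 142.] [139. 147. 139. 127. 130.]
0.12 [313 222] [156. 168. 174. 168. 140.] [152. 144. 130. 126. 138.]
0.135 [313 218] [126. 100.  85.  88. 119.] [161. 150. 135. 127. 128.]
```

Emit:
{"fn": "move_arm", "kwargs": {"rows": [[[0,0,0.001],[0,0,0]],[[0,0,0.001],[0,0,0]],[[0,0,0.002],[0,0,0]],[[0,0,0.002],[0,0,0]],[[0,0,0.002],[0,0,0]]]}}

```text
t: 25.85
eef_pos: [0.5677, -0.0104, 0.2731]
eef_rot: [[-0.173, 0.985, 0.002], [0.985, 0.173, -0.001], [-0.001, 0.002, -1.0]]
wrist_force: [-4.4, 0.2, 9.7]
finger_gap: 0.0
grip_force: 5.1
```

Run:
```python
from h import *
S=grab_frame("scene");T=grab_frame("top");print(state()["wrist_force"],state()["eef_pos"])
a=cv2.resize(S["color"][160:280,260:370],(550,600),interpolation=cv2.INTER_CUBIC)
cv2.imwrite("pics/e.png",a)
```

```text
[-4.4253616   0.98087133 10.00627486] [ 0.56769692 -0.01041434  0.27305695]
```

View pics/e.png

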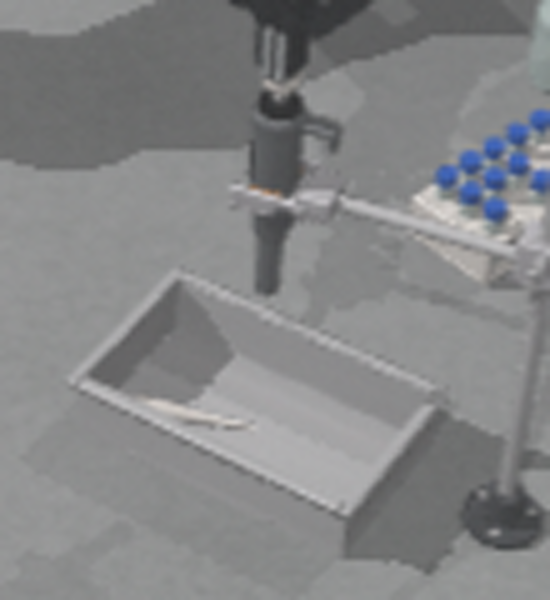

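The tip lies in the dish at about (200,412). I'll press slightly further to confirm the second stop.

Emit:
{"fn": "move_arm", "kwargs": {"rows": [[[0,0,0.001],[0,0,0]],[[0,0,0.002],[0,0,0]],[[0,0,0.003],[0,0,0]],[[0,0,0.003],[0,0,0]],[[0,0,0.003],[0,0,0]]]}}

```text
t: 26.58
eef_pos: [0.5677, -0.0104, 0.2725]
eef_rot: [[-0.173, 0.985, 0.002], [0.985, 0.173, -0.001], [-0.001, 0.002, -1.0]]
wrist_force: [-4.6, 1.3, 11.2]
finger_gap: 0.0
grip_force: 5.6
```

Emit:
{"fn": "move_arm", "kwargs": {"rows": [[[0,0,0.001],[0,0,0]],[[0,0,0.002],[0,0,0]],[[0,0,0.003],[0,0,0]],[[0,0,0.003],[0,0,0]],[[0,0,0.003],[0,0,0]]]}}

```text
t: 27.2
eef_pos: [0.5678, -0.0104, 0.2721]
eef_rot: [[-0.173, 0.985, 0.002], [0.985, 0.173, -0.001], [-0.001, 0.002, -1.0]]
wrist_force: [-4.8, 0.5, 11.9]
finger_gap: 0.0001
grip_force: 6.1
```

The firm stop is reached at about 12 N, so now a slow release at roughly 16 mm/s.

Emit:
{"fn": "move_arm", "kwargs": {"rows": [[[0,0,-0.006],[0,0,0]],[[0,0,-0.012],[0,0,0]],[[0,0,-0.018],[0,0,0]],[[0,0,-0.025],[0,0,0]],[[0,0,-0.032],[0,0,0]]]}}

```text
t: 27.82
eef_pos: [0.5676, -0.0104, 0.2786]
eef_rot: [[-0.173, 0.985, 0.001], [0.985, 0.173, -0.0], [-0.0, 0.001, -1.0]]
wrist_force: [-2.3, 1.2, 6.4]
finger_gap: -0.0001
grip_force: 3.2
```

Emit:
{"fn": "move_arm", "kwargs": {"rows": [[[0,0,-0.007],[0,0,0]],[[0,0,-0.014],[0,0,0]],[[0,0,-0.021],[0,0,0]],[[0,0,-0.028],[0,0,0]],[[0,0,-0.035],[0,0,0]]]}}

```text
t: 28.45
eef_pos: [0.5674, -0.0104, 0.286]
eef_rot: [[-0.172, 0.985, -0.0], [0.985, 0.172, 0.0], [0.0, -0.0, -1.0]]
wrist_force: [0.6, -0.4, 1.3]
finger_gap: 0.0002
grip_force: 0.6
```

Emit:
{"fn": "move_arm", "kwargs": {"rows": [[[0,0,-0.007],[0,0,0]],[[0,0,-0.014],[0,0,0]],[[0,0,-0.021],[0,0,0]],[[0,0,-0.028],[0,0,0]],[[0,0,-0.035],[0,0,0]]]}}

```text
t: 29.08
eef_pos: [0.5674, -0.0104, 0.2949]
eef_rot: [[-0.173, 0.985, -0.0], [0.985, 0.173, 0.0], [0.0, -0.0, -1.0]]
wrist_force: [0.2, -0.6, -0.5]
finger_gap: 0.0003
grip_force: 0.0
```

Emit:
{"fn": "move_arm", "kwargs": {"rows": [[[0,0,-0.05],[0,0,0]],[[0,0,-0.13],[0,0,0]],[[0,0,-0.22],[0,0,0]],[[0,0,-0.3],[0,0,0]],[[0,0,-0.34],[0,0,0]]]}}

```text
t: 29.7
eef_pos: [0.5679, -0.0105, 0.3823]
eef_rot: [[-0.173, 0.985, 0.003], [0.985, 0.173, -0.001], [-0.001, 0.003, -1.0]]
wrist_force: [-0.1, -0.2, 0.3]
finger_gap: -0.0
grip_force: 0.0
```

Emit:
{"fn": "move_arm", "kwargs": {"rows": [[[0,-0.1,0],[0,0,0]],[[0,-0.25,0],[0,0,0]],[[0,-0.4,0],[0,0,0]],[[0,-0.5,0],[0,0,0]],[[0,-0.52,0],[0,0,0]]]}}

```text
t: 30.32
eef_pos: [0.4386, -0.0329, 0.3803]
eef_rot: [[-0.172, 0.985, 0.001], [0.985, 0.172, -0.0], [-0.0, 0.001, -1.0]]
wrist_force: [-0.3, -0.3, 0.5]
finger_gap: 0.0003
grip_force: 0.0
```

Run:
```python
from h import *
np.set_printoptions(precision=4,suppress=True)
S=grab_frame("scene");T=grab_frame("top");S0=pickle.load(open("s3.pkl","rb"));print(state()["eef_pos"],state()["wrist_force"])
# button unchanged, stand region
r=np.s_[165:215,305:330];print("stand/button diff px",(cv2.absdiff(S["color"],S0["color"]).max(2)>40)[r].sum())
# tip in dish: bright pixels new vs before
d=(S["color"].min(2).astype(int)-S0["color"].min(2)>25);d[:210]=0;d[260:]=0;d[:,:270]=0;d[:,350:]=0
ys,xs=np.nonzero(d)
k,l,st,ce=cv2.connectedComponentsWithStats(d.astype(np.uint8))
c,s=np.cos(np.radians(9.9)),np.sin(np.radians(9.9));ctr=np.array([.567,-.0105])
for i in range(1,k):
  if st[i,4]<6: continue
  Y,X=np.nonzero(l==i)
  for j in (X.argmin(),X.argmax()):
    P=onz(S,(X[j],Y[j]),.009)[:2]-ctr;print(st[i],"dish frame",c*P[0]+s*P[1],-s*P[0]+c*P[1])
```

```text
[ 0.4394 -0.0329  0.38  ] [-0.9345 -0.1635  0.3225]
stand/button diff px 0
[289 240   8   3  15] dish frame -0.07415977557699618 -0.014911313058734787
[289 240   8   3  15] dish frame -0.05248523232149408 -0.005807337294796168
```

```bash
python3 -c "
from station import sign_off
print(sign_off())"
```

```text
the job is handed in; nothing more can be done
None
```

The job is handed in at about 30 s: the dish is under the pipette, the tip was ejected into it at the second stop (about 12 N), and the button came back up slowly; I viewed 11 pictures, one over the limit, and an early sign error sent the arm the wrong way without touching anything.

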